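# Switch the desk over to the blue console

### The arm

A 6-joint arm with a two-finger parallel gripper is mounted at the origin on the work surface. World frame = base frame: x ahead of the robot, y to its left, z up, the work surface at z = 0. Lengths are in m, angles in degrees, forces in N, time in s.
With the tool pointing down it reaches from about 0.4 to 0.925 m from the base axis. Payload 3.4 kg.
Tool frame: the origin (TCP) lies between the finger pads; the fingertips stand 8 mm ahead of it and the grasp point (between the pads) lies 11 mm behind it; z points along the fingers, y is the line along which they close (so a half turn about z gives the same grasp; the last joint's range is limited). The gripper opens to 85 mm and grips with 20 to 120 N. Pads are 22 mm wide; open, the fingers measure 114 mm over their backs; the gripper's body (76 mm by 85 mm) begins 54 mm behind the grasp point. The pads swing forward as they close: fully open they stand 13 mm farther back than shut.
Start: joints at [-67.466, 17.578, 86.31, -0, 76.112, -4.211], TCP at [0.259, -0.513, 0.239] pointing down, gripper open.
Joint ranges: [-179.03, 179.03], [-60, 130.46], [8.19, 133.38], [-81.62, 261.62], [5.75, 156.47], [-153.77, 153.77]. Speed limits (degrees/s): [147.25, 147.25, 180, 180, 180, 180].

### API

Orientations are given as a 3x3 rotation matrix whose columns are the frame's x, y, z axes.
In Python, from bench import ctrl gives the robot as it stands. The module is installed in compiled form; this text tells all that it offers.
- The arm moves only by the tool step_arm, never from a script. Its argument "steps" is text: rows parted by semicolons, each of 5 numbers parted by spaces: the shift along the world's x, y, z in mm, then the turn about the world's z in units of 8 degrees (1.0 is 8 degrees), then the gripper's target within -1 to 1 (fully open at 1, half-way at 0, shut at -1). In form: dx dy dz spin gripper; .... A call has 1 to 12 rows; each row shifts and turns the commanded pose from where the row before left it; what a row does not reach is not made up. A row lasts 1/10 s, in which the tool goes at most 50 mm and 8.59 degrees, less where a joint would pass 70% of its speed; a pose out of reach is approached as far as the arm can. A call with a gripper value outside its range is refused whole. The fingers move at their own pace and stop on an object; the grip force is fixed at half the most. Time passes only in rows, so rows that do not move let the fingers close. It gives the time, the measured TCP pose, the force and the opening at its end, in the units of the state.
- ctrl.observe(): the state, without advancing time (a new reading comes with each control period).
- ctrl.camera(name): name is "side" or "top" or "wrist"; returns a dict with "img" (480x640x3 uint8, blue, green, red), "depth" (480x640 float32, m along the optical axis (not along the pixel's ray), 0 where there is no reading), "fx", "fy", "cx", "cy" (pixels), "rvec" (rotation vector, rad) and "tvec" (3), from world to camera coordinates, as OpenCV has them. Camera axes: x right, y down, z forward; pixel columns grow to the right and rows downward; lengths in m; the calibration is good to about 2 mm. A picture is of the moment at which its call begins.
- ctrl.job_done(): hands the job in, once; it reports no verdict.
The state is a dict: "time": time; "joint_positions": joint angles; "dq": joint speeds; "joint_torque": joint torques, N m; "tool_pos": TCP position; "tool_rot": TCP orientation; "contact_force": force on the tool from outside, world axes, zero at the start; "ft_torque": the same for the moment, N m; "grip_width": finger opening in m.
Only numpy, scipy, OpenCV 4.12 (cv2) and the standard library are available. Lean on these libraries where they do the work, as an engineer would, in place of code of your own. Each camera call takes 0.05 s, during which the arm holds its last target. There are 200 camera calls.

### The job

Switch the desk over to the console marked blue: with the fingertips, push the orange tab of the switch box's dial round until it points squarely at the middle of the blue marker and leave it there, then press the red button on the box fully down and let it come back up. Push only: do not pull the dial up off its seat, and leave the cup, paperweight, wooden box, phone stand, controller and mouse where they stand.

Things in the scene. Friction and masses are not known exactly. Their poses are not given: they have to be found in the camera images.
- switchbox: Grey console switch box fixed to the desk: 200 mm (x) x 190 mm (y), flat top 45 mm above the desk. Origin: centre of its underside. Its own +x points from the red button towards the dial. The dial's axis is vertical, 25 mm to +x of the box centre. It carries four coloured marker discs (blue, yellow, green, white; 20 mm across, standing 4 mm above the top), all centred 72 mm from the dial's axis, at dial angles -1.6, -0.9, +0.9 and +1.6 rad; which colour is where varies.
- dial_axis (a point): Point on the dial's vertical axis, at the top of the round black dial cap: 56 mm across, its top 20 mm above the box top (65 mm above the desk).
- tab_end (a point): Outer end, at the top edge, of the orange tab that juts out sideways from the dial cap: an upright fin 8 mm thick whose outer end is 60 mm from the axis; it sticks out 32 mm beyond the cap, and spans 3 to 28 mm above the box top, so 48 to 73 mm above the desk.
- tab_aim (a point): Unmarked point on the line of the tab, 72 mm from the dial's axis, 4 mm above the box top (it turns with the tab): when the tab points exactly at a marker, this point lies over that marker's centre.
- selector (a joint): Angle of the dial in rad: 0 when the tab points along the box's +x (straight away from the red button), growing counter-clockwise seen from above; travel -2.0 to 2.0 between stops. It starts within 0.35 of 0. It turns against friction only (about 0.06 N m, so some 1.2 N on the tab) with no spring, and stays where it is left.
- cap (a joint): How far the dial has been pulled up off its seat, in m: 0 seated. The dial with its tab is only pushed on and would lift off (up to 30 mm) if pulled up with more than about 3.5 N.
- mark_blue: The blue marker disc, fixed, 20 mm across and 4 mm thick. Origin: centre of its underside, at the height of the box top.
- confirm (a joint): Travel of the red push button in m: 0 released, 0.006 fully down; a spring returns it, and about 5 N holds it fully down.
- confirm_top (a point): Centre of the top face of the round red push button, 26 mm across, in a black housing on the box, 93 mm from the dial's axis on the side towards the box's -x. It is pressed straight down.
- cup: Stainless steel cup, open top, 76 mm across the rim, 90 mm high; loose, to be left alone. Origin: centre of its underside.
- paperweight: Round green glass paperweight, 70 mm across, 50 mm high; loose, to be left alone. Origin: centre of its underside.
- woodbox: Small closed wooden box, 84 x 114 mm (x, y), 60 mm high; loose, to be left alone. Origin: centre of its underside.
- phonestand: White plastic phone stand, base 90 x 75 mm, about 105 mm high, empty; loose, to be left alone. Origin: centre of its underside.
- controller: Matte grey game controller, about 120 x 160 mm, 50 mm high; loose, to be left alone. Origin: centre of its underside.
- mouse: Black computer mouse, 110 x 62 mm, 34 mm high; loose, to be left alone. Origin: centre of its underside.

How it is judged:
By the outcome, as a careful person would: the job done as asked, in the order asked, and still so for the second after the job is handed in, with the robot touching nothing.
It also fails if it takes over 50 s, if anything falls off the work surface, if the arm or the gripper's body presses on something with over 40 N, if the wrist force passes 120 N, or if a joint passes its speed limit or range.

## Working session

There is one attempt and no reset: what is moved stays moved. The work goes in short steps, Python scripts to look and compute and a tool call to move; the robot and the scene stay as the last step left them, time stands still between calls to the robot, and variables do not carry over. Pictures are saved under pics/ and viewed, on a budget of 10 in all, crops included, one or two more only if the job needs it, and the job is handed in when it is done.

Besides the shell and the picture viewer there is one more tool, called after "Request:" as name(argument=value, ...) on one line, values as JSON. step_arm: Moves the arm, as the interface text tells. Its arguments: {"type":"object","properties":{"steps":{"type":"string"}},"required":["steps"]}

```bash
mkdir -p pics; cat > h.py <<'E'
import numpy as np, cv2
from bench import ctrl
def cam(n): 
    c=ctrl.camera(n); c['R']=cv2.Rodrigues(np.array(c['rvec'],float))[0]; c['t']=np.array(c['tvec'],float).ravel(); return c
def ray(c,u,v,z):
    d=c['R'].T@np.array([(u-c['cx'])/c['fx'],(v-c['cy'])/c['fy'],1.]); o=-c['R'].T@c['t']
    return o+d*(z-o[2])/d[2]
def proj(c,p):
    q=c['R']@np.array(p)+c['t']; return c['fx']*q[0]/q[2]+c['cx'],c['fy']*q[1]/q[2]+c['cy']
def blobs(c,lo,hi,z,amin=20):
    m=cv2.inRange(cv2.cvtColor(c['img'],cv2.COLOR_BGR2HSV),np.array(lo),np.array(hi))
    n,l,s,ce=cv2.connectedComponentsWithStats(m)
    return [(ce[i].round(1),int(s[i,4]),ray(c,*ce[i],z).round(4)) for i in range(1,n) if s[i,4]>=amin]
E
python3 - <<'E'
from h import *
for n in ('top','side'):
    c=cam(n); cv2.imwrite(f'pics/{n}0.png',c['img']); print(n,(-c['R'].T@c['t']).round(3),c['fx'])
    for k,lo,hi,z in (('blue',(100,120,60),(130,255,255),.049),('yellow',(24,120,100),(34,255,255),.049),('green',(45,100,60),(85,255,255),.049),('orange',(8,150,120),(20,255,255),.073),('red',(0,150,80),(5,255,255),.06)):
        print(k,blobs(c,lo,hi,z))
E
```

```text
top [0.388 0.046 1.164] 508.48219023194656
blue [(array([424.1, 239.6]), 56, array([ 0.5677, -0.1541,  0.049 ]))]
yellow [(array([368.6, 212.9]), 54, array([ 0.6297, -0.0328,  0.049 ]))]
green [(array([418.7, 218.4]), 54, array([ 0.6158, -0.1441,  0.049 ])), (array([463.4, 291.8]), 717, array([ 0.452 , -0.2343,  0.049 ]))]
orange [(array([357.9, 150.7]), 1832, array([ 0.7672, -0.0105,  0.073 ])), (array([390.2, 218.5]), 32, array([ 0.6114, -0.0781,  0.073 ])), (array([ 17.4, 271.8]), 454, array([0.5032, 0.7354, 0.073 ]))]
red [(array([197.2,  55.8]), 25, array([1.0114, 0.3627, 0.06  ])), (array([403. ,  89.4]), 334, array([ 0.9179, -0.1183,  0.06  ])), (array([388.7, 275.9]), 122, array([ 0.4872, -0.0723,  0.06  ]))]
side [0.127 0.548 0.836] 519.1529945602099
blue [(array([626.4,  68.4]), 1988, array([ 0.4358, -1.0396,  0.049 ])), (array([396.8, 198.1]), 50, array([ 0.5684, -0.1504,  0.049 ]))]
yellow [(array([337.9, 211.7]), 58, array([ 0.6308, -0.0298,  0.049 ]))]
green [(array([538.4,  16.4]), 526, array([ 0.7766, -1.1496,  0.049 ])), (array([560.3,  19.1]), 593, array([ 0.7169, -
[... 5677 characters left out ...]
073 ])), (array([317.2, 440.1]), 23, array([0.3201, 0.3469, 0.073 ])), (array([149. , 447.4]), 27, array([0.4848, 0.5233, 0.073 ])), (array([  4.4, 451.3]), 34, array([0.6262, 0.6698, 0.073 ])), (array([359.9, 452. ]), 22, array([0.2646, 0.3161, 0.073 ])), (array([183.2, 454.5]), 35, array([0.4419, 0.4949, 0.073 ])), (array([170. , 456.8]), 24, array([0.4526, 0.5099, 0.073 ])), (array([316.5, 465.5]), 23, array([0.296 , 0.3727, 0.073 ])), (array([352.8, 464.8]), 20, array([0.2601, 0.3362, 0.073 ]))]
red [(array([273.5, 137.5]), 216, array([ 0.9026, -0.0936,  0.06  ])), (array([ 66.6, 226.2]), 23, array([0.982, 0.394, 0.06 ])), (array([403.6, 233.6]), 131, array([ 0.4883, -0.0703,  0.06  ]))]
```

View pics/top0.png

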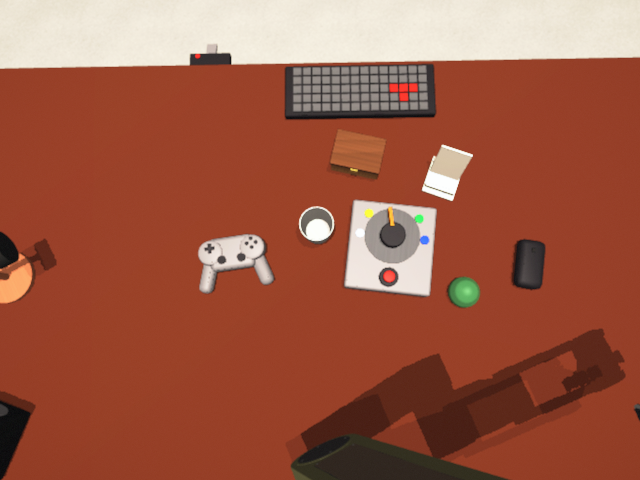

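View pics/side0.png

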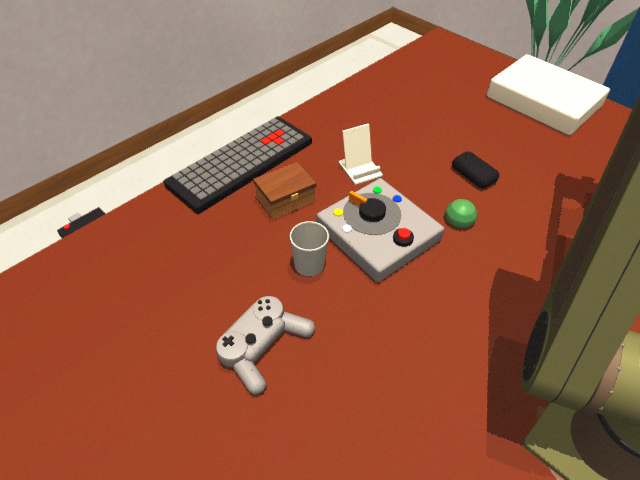

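The top view shows the box centred near px (391,247), with blue on the right at (424,240), green (419,218), yellow (369,213), white (360,233), the orange tab pointing up at (391,218) and the red button at (389,277). The side view agrees: the cup is close to the box's left, and the paperweight to its lower right.

Request:
step_arm(steps="20 30 5 0 -1;30 40 5 0 -1;30 40 5 0 -1;30 40 5 0 -1;30 40 5 0 -1;30 40 5 0 -1;30 40 5 0 -1;25 40 5 0 -1;20 40 0 0 -1;10 40 0 0 -1;5 30 0 0 -1;0 0 0 0 -1")

```text
time: 1.3
tool_pos: [0.5179, -0.0909, 0.2787]
tool_rot: [[0.891, 0.454, -0.001], [0.454, -0.891, 0.002], [0.0, -0.002, -1.0]]
contact_force: [-0.6, 0.5, -1.2]
grip_width: 0.0001
```

```bash
python3 - <<'E'
from h import *
s=ctrl.observe(); print(s['time'],s['tool_pos'],np.round(s['tool_rot'],3).tolist(),s['grip_width'],np.round(s['joint_positions'],1))
c=cam('wrist'); cv2.imwrite('pics/w1.png',c['img']); print((-c['R'].T@c['t']).round(3),c['R'].round(2).tolist())
for k,lo,hi,z in (('blue',(100,120,60),(130,255,255),.049),('yellow',(24,120,100),(34,255,255),.049),('green',(45,100,60),(85,255,255),.049),('orange',(8,150,120),(20,255,255),.073),('red',(0,150,80),(5,255,255),.06)):
    print(k,blobs(c,lo,hi,z,80))
E
```

```text
1.3 [ 0.51788498 -0.0908637   0.27865028] [[0.891, 0.454, -0.001], [0.454, -0.891, 0.002], [0.0, -0.002, -1.0]] 0.00014888664113677048 [-14.6  12.   88.4   0.1  79.7  48.3]
[ 0.589 -0.056  0.413] [[0.46, -0.89, -0.0], [-0.85, -0.43, 0.31], [-0.28, -0.14, -0.95]]
blue [(array([406.7, 182.8]), 317, array([ 0.5695, -0.1554,  0.049 ]))]
yellow [(array([369.6,  88.3]), 253, array([ 0.6272, -0.0822,  0.049 ]))]
green [(array([424.3, 131.8]), 351, array([ 0.6176, -0.1455,  0.049 ])), (array([406.3, 287.6]), 120, array([ 0.4741, -0.2123,  0.049 ])), (array([421.3, 309.3]), 840, array([ 0.4596, -0.2398,  0.049 ]))]
orange [(array([361.1, 105. ]), 215, array([ 0.6099, -0.0805,  0.073 ]))]
red [(array([104.7,  12.7]), 87, array([0.5776, 0.1405, 0.06  ])), (array([247.5,  30.8]), 85, array([0.6187, 0.0307, 0.06  ])), (array([181.8, 118.8]), 82, array([0.5281, 0.0547, 0.06  ])), (array([450.2, 219.3]), 104, array([ 0.5589, -0.2079,  0.06  ])), (array([292.3, 221.8]), 596, array([ 0.4873, -0.0738,  0.06  ])), (array([270. , 269.4]), 94, array([ 0.4323, -0.0754,  0.06  ])), (array([260.7, 304.8]), 88, array([ 0.3918, -0.0834,  0.06  ])), (array([218.6, 304.4]), 83, array([ 0.3721, -0.0442,  0.06  ])), (array([178. , 318.3]), 118, array([ 0.3374, -0.0124,  0.06  ])), (array([198.2, 316.6]), 87, array([ 0.3491, -0.0306,  0.06  ])), (array([427. , 328.8]), 85, array([ 0.4465, -0.2518,  0.06  ])), (array([196.3, 336.1]), 101, array([ 0.3261, -0.0374,  0.06  ])), (array([251.3, 337.8]), 87, array([ 0.3511, -0.0906,  0.06  ])), (array([164.5, 359.1]), 152, array([ 0.2831, -0.0169,  0.06  ])), (array([138.8, 356.7]), 171, array([0.2731, 0.0091, 0.06  ])), (array([589.6, 424.8]), 86, array([ 0.4245, -0.4869,  0.06  ])), (array([625.2, 460. ]), 116, array([ 0.4023, -0.5593,  0.06  ]))]
```

View pics/w1.png

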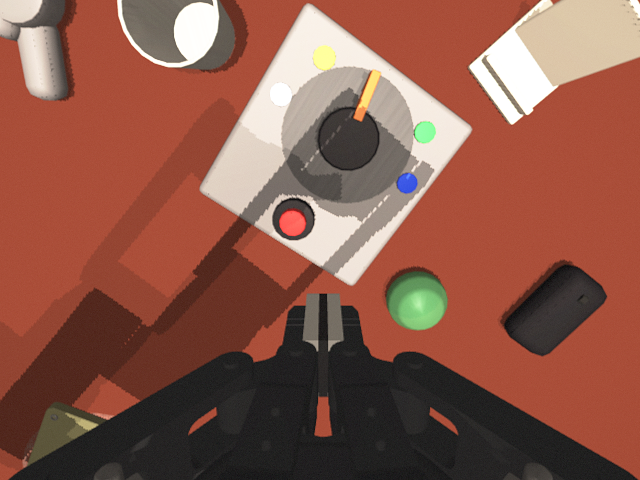

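The wrist view shows the box unobstructed: blue (407,183), green (424,132), yellow (325,57), white (281,94), tab around (368,95), dial cap (348,138), button (292,222). Next I'll fit the box pose.

```bash
cat >> h.py <<'E'
A={'blue':-1.6,'green':-.9,'yellow':.9,'white':1.6}
def fit(pts):  # pts name->xy ; returns axis xy, yaw, residuals
    P=np.array([[.072*np.cos(A[k]),.072*np.sin(A[k])] if k in A else [-.093,0] for k in pts]); Q=np.array([np.array(v)[:2] for v in pts.values()])
    p,q=P-P.mean(0),Q-Q.mean(0); y=np.arctan2((p[:,0]*q[:,1]-p[:,1]*q[:,0]).sum(),(p*q).sum())
    R=np.array([[np.cos(y),-np.sin(y)],[np.sin(y),np.cos(y)]]); t=Q.mean(0)-R@P.mean(0)
    return t,y,(Q-P@R.T-t)*1000
E
python3 - <<'E'
from h import *
c=cam('wrist')
pts={k:ray(c,*uv,.049) for k,uv in dict(blue=(406.7,182.8),green=(424.3,131.8),yellow=(324.5,57),white=(281,94)).items()}
pts['btn']=ray(c,292.3,221.8,.060)
t,y,r=fit(pts); print(t,y,np.degrees(y)); print(r.round(1)); print({k:v.round(4) for k,v in pts.items()})
cap=ray(c,348,138,.065); print('cap',cap)
m=cv2.inRange(cv2.cvtColor(c['img'],cv2.COLOR_BGR2HSV),np.array((8,120,100)),np.array((23,255,255)))
m[:60]=0;m[130:]=0;m[:,:345]=0;m[:,390:]=0
v,u=np.nonzero(m); print(len(u),u.min(),u.max(),v.min(),v.max())
q=np.array([ray(c,a,b,.073)[:2] for a,b in zip(u,v)]); d=q-t; a=np.arctan2(d[:,1],d[:,0])-y
print('tab ang',a.mean(),np.median(a),np.hypot(*d.T).min(),np.hypot(*d.T).max())
# depth heights at button, white, etc
for n,uv in dict(btn=(292,222),top=(330,100),disc=(310,150),tab=(372,85)).items():
    z=c['depth'][uv[1],uv[0]]; p=c['R'].T@(z*np.array([(uv[0]-c['cx'])/c['fx'],(uv[1]-c['cy'])/c['fy'],1])-c['t']); print(n,p.round(4))
E
```

```text
[ 0.579873   -0.08734506] -0.1220221024800487 -6.991351479419606
[[ 0.2  0.5]
 [-0.1  0.7]
 [ 0.2 -0.4]
 [ 0.2 -0.6]
 [-0.4 -0.2]]
{'blue': array([ 0.5692, -0.158 ,  0.049 ]), 'green': array([ 0.6173, -0.1481,  0.049 ]), 'yellow': array([ 0.6314, -0.0373,  0.049 ]), 'white': array([ 0.5867, -0.0163,  0.049 ]), 'btn': array([ 0.4871, -0.0762,  0.06  ])}
cap [ 0.58072154 -0.08661188  0.065     ]
311 351 377 68 119
tab ang 0.3262049609021184 0.3396580194724813 0.01821049672871656 0.05977789222071056
btn [ 0.4889 -0.0757  0.0671]
top [ 0.6023 -0.0578  0.0458]
disc [ 0.5542 -0.0614  0.0452]
tab [ 0.6308 -0.0856  0.0453]
```

Request:
step_arm(steps="10 5 0 1 -1;10 5 0 1 -1;10 5 0 1 -1;10 5 0 1 -1;10 5 0 1 -1;10 5 0 1 -1;10 5 0 1 -1;10 5 0 1 -1;5 9 0 1 -1;0 0 0 1 -1;0 0 0 1 -1;0 0 0 1 -1")

```text
time: 2.6
tool_pos: [0.6027, -0.0477, 0.2787]
tool_rot: [[-0.544, 0.839, -0.001], [0.839, 0.544, -0.001], [-0.0, -0.001, -1.0]]
contact_force: [-0.9, -0.2, 0.7]
grip_width: -0.0004
```

Request:
step_arm(steps="0 0 0 1 -1;0 0 -10 1 -1;0 0 -20 1 -1;0 0 -25 1 -1;0 0 -25 1 -1;0 0 -25 1 -1;0 0 -20 1 -1;0 0 -15 1 -1;0 0 -10 0 -1;0 0 0 0 -1")

```text
time: 3.6
tool_pos: [0.6017, -0.0469, 0.1275]
tool_rot: [[-0.994, -0.113, -0.003], [-0.113, 0.994, 0.0], [0.003, 0.001, -1.0]]
contact_force: [-0.0, 0.7, -0.5]
grip_width: 0.0
```

```bash
python3 - <<'E'
from h import *
s=ctrl.observe(); print(s['time'],s['tool_pos'],np.round(s['tool_rot'],3).tolist(),np.round(s['joint_positions'],1))
c=cam('wrist'); cv2.imwrite('pics/w2.png',c['img']); print((-c['R'].T@c['t']).round(3),c['fx'])
p=s['tool_pos']+np.array([0,0,-.008]); print('tip px',proj(c,p),'axis px',proj(c,(.5795,-.086,.065)))
E
```

```text
3.6 [ 0.60168604 -0.04688929  0.12751092] [[-0.994, -0.113, -0.003], [-0.113, 0.994, 0.0], [0.003, 0.001, -1.0]] [  -8.5   25.6   91.    -0.    63.6 -104.9]
[ 0.523 -0.057  0.262] 379.2608569086568
tip px (np.float64(325.05670173077976), np.float64(313.4026865015303)) axis px (np.float64(256.63312254103505), np.float64(219.02034697760695))
```

View pics/w2.png

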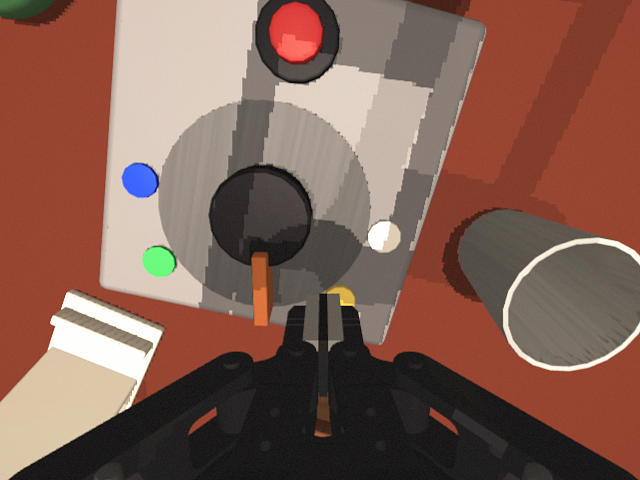

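The wrist view shows the closed fingertips at (323,300), to the right of the tab (end at 261,325). The cap is at (261,216), blue at (140,180), and the cup at the right is clear. I'll move outwards so the fingers miss the cap, then descend beside the tab.

Request:
step_arm(steps="12 3 0 0 -1;0 0 -10 0 -1;0 0 -15 0 -1;0 0 -15 0 -1;0 0 -13 0 -1;0 0 -8 0 -1;0 0 -3 0 -1;0 0 0 0 -1")

```text
time: 4.45
tool_pos: [0.6148, -0.0426, 0.0648]
tool_rot: [[-0.993, -0.117, -0.001], [-0.117, 0.993, 0.0], [0.001, 0.0, -1.0]]
contact_force: [-0.2, 0.5, -0.7]
grip_width: 0.0
```

Request:
step_arm(steps="2 -4 0 0 -1;2 -5 0 0 -1;2 -5 0 0 -1;2 -4 0 0 -1;1.5 -3.1 0 -0.5 -1;1.3 -3.2 0 -0.5 -1;1.1 -3.3 0 -0.5 -1;0.8 -3.4 0 -0.5 -1;0.6 -3.4 0 -0.5 -1;0.4 -3.4 0 -0.5 -1;0 0 0 0 -1")

```text
time: 5.55
tool_pos: [0.6289, -0.081, 0.0654]
tool_rot: [[-0.955, 0.298, 0.001], [0.298, 0.955, 0.0], [-0.001, 0.0, -1.0]]
contact_force: [0.4, 0.1, 0.7]
grip_width: 0.0002
```

```bash
python3 - <<'E'
from h import *
c=cam('wrist'); cv2.imwrite('pics/w3.png',c['img'])
E
```

```text
(no output)
```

View pics/w3.png

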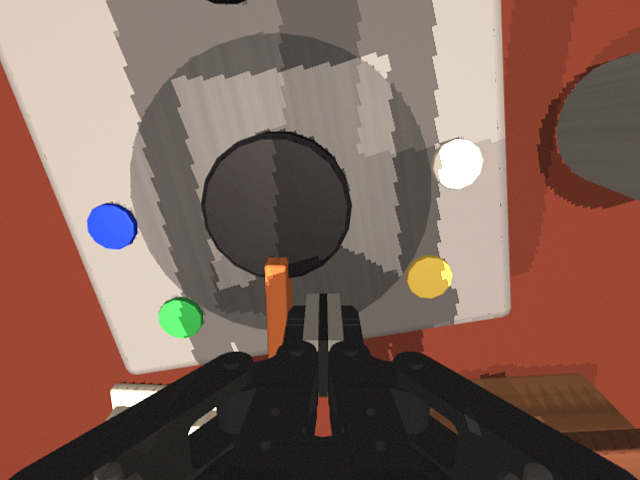

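The finger is flush against the tab (tab at px (277,310), cap at (277,205)). Blue is at (112,226), to the left. I'll keep pushing along the arc.

Request:
step_arm(steps="0.1 -3.5 0 -0.5 -1;-0.1 -3.5 0 -0.5 -1;-0.4 -3.4 0 -0.5 -1;-0.6 -3.4 0 -0.5 -1;-0.8 -3.4 0 -0.5 -1;-1.1 -3.3 0 -0.5 -1;-1.3 -3.2 0 -0.5 -1;-1.5 -3.1 0 -0.5 -1;-1.7 -3 0 -0.5 -1;-1.9 -2.9 0 -0.5 -1;-2.1 -2.7 0 -0.5 -1;0 0 0 0 -1")

```text
time: 6.8
tool_pos: [0.6171, -0.116, 0.0652]
tool_rot: [[-0.482, 0.876, 0.0], [0.876, 0.482, 0.0], [0.0, 0.0, -1.0]]
contact_force: [-0.1, 0.7, -0.4]
grip_width: -0.0001
```

Request:
step_arm(steps="-2.3 -2.6 0 -0.5 -1;-2.5 -2.4 0 -0.5 -1;-2.7 -2.2 0 -0.5 -1;-2.8 -2 0 -0.5 -1;-2.9 -1.8 0 -0.5 -1;0 0 0 0 -1")

```text
time: 7.4
tool_pos: [0.604, -0.127, 0.0652]
tool_rot: [[-0.154, 0.988, 0.0], [0.988, 0.154, -0.0], [-0.0, 0.0, -1.0]]
contact_force: [0.6, 1.2, 0.0]
grip_width: -0.0001
```

```bash
python3 - <<'E'
from h import *
s=ctrl.observe();p=s['tool_pos'];d=p[:2]-np.array([.579,-.0845]);print('R,psi',np.hypot(*d),np.degrees(np.arctan2(d[1],d[0])), 'toolx',np.degrees(np.arctan2(s['tool_rot'][1][0],s['tool_rot'][0][0])))
c=cam('wrist'); cv2.imwrite('pics/w4.png',c['img'])
E
```

```text
R,psi 0.04930405356884835 -59.46541073609318 toolx 98.86010667769993
```

View pics/w4.png

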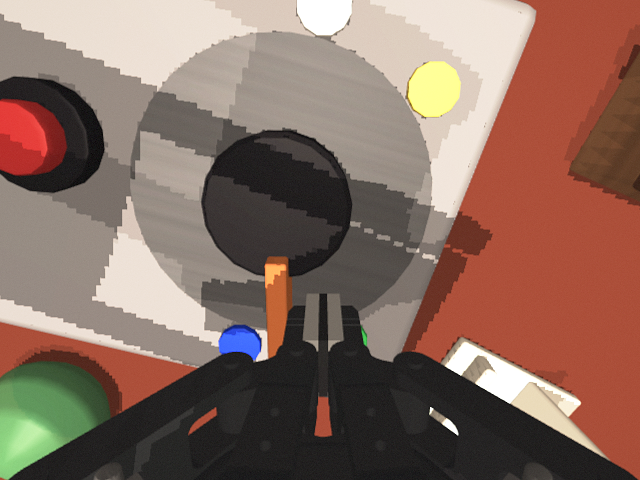

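The tab is parallel to the tool's x axis, so it points at about -81° world; blue at (240,343) needs about -98.7°. I'll push 14° more, back off, rise and measure.

Request:
step_arm(steps="-3.1 -1.6 0 -0.5 -1;-3.2 -1.4 0 -0.5 -1;-3.3 -1.2 0 -0.5 -1;-1.7 -0.5 0 -0.25 -1;0 0 0 0 -1;10 -1 0 0 -1;10 0 0 0 -1;0 0 15 0 -1;0 0 25 0 -1;0 10 30 0 -1;0 10 30 0 -1;0 0 0 0 -1")

```text
time: 8.65
tool_pos: [0.6168, -0.1124, 0.1701]
tool_rot: [[0.089, 0.996, 0.009], [0.996, -0.089, -0.002], [-0.001, 0.009, -1.0]]
contact_force: [0.6, -1.1, -0.5]
grip_width: -0.0001
```

```bash
python3 - <<'E'
from h import *
s=ctrl.observe();p=s['tool_pos'];print(p,'toolx',np.degrees(np.arctan2(s['tool_rot'][1][0],s['tool_rot'][0][0])))
c=cam('wrist'); cv2.imwrite('pics/w5.png',c['img'])
for k,lo,hi,z in (('blue',(100,120,60),(130,255,255),.049),('yellow',(22,120,100),(34,255,255),.049),('green',(45,100,60),(85,255,255),.049),('orange',(8,150,120),(20,255,255),.073),('red',(0,180,120),(3,255,255),.067)):
    print(k,blobs(c,lo,hi,z,250))
E
```

```text
[ 0.61679614 -0.11235479  0.17005239] toolx 84.87202278719748
blue [(array([262.7, 294.4]), 335, array([ 0.5695, -0.1569,  0.049 ]))]
yellow []
green [(array([326.1, 274.1]), 526, array([ 0.6177, -0.1449,  0.049 ])), (array([141.7, 373.6]), 1494, array([ 0.4642, -0.2171,  0.049 ]))]
orange [(array([562. ,  74.1]), 20015, array([ 0.7613, -0.0246,  0.073 ])), (array([261.4, 260.9]), 754, array([ 0.5769, -0.1213,  0.073 ]))]
red [(array([114.4, 197.9]), 1229, array([ 0.4893, -0.0727,  0.067 ]))]
```

View pics/w5.png

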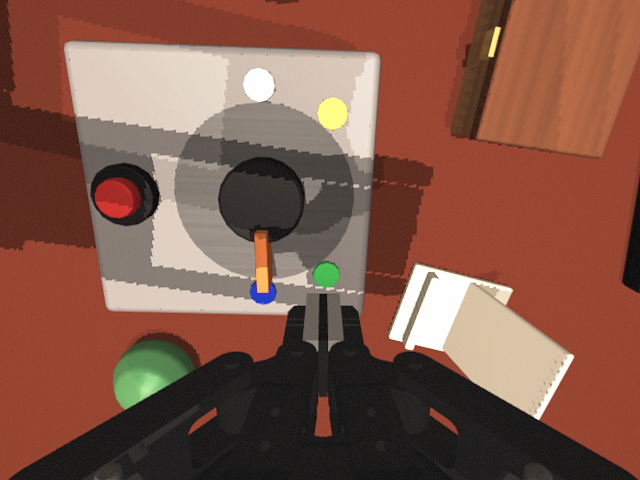

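The tab (inner end (261,232), outer end about (263,291)) now points nearly at blue (263,293). A zoomed crop will let me measure the remaining angle.

```bash
python3 - <<'E'
from h import *
c=cam('wrist'); I=c['img'].copy(); cv2.imwrite('pics/w6.png',cv2.resize(I[185:310,215:345],None,fx=4.5,fy=4.5,interpolation=cv2.INTER_NEAREST)); np.save('w6.npy',I)
h=cv2.cvtColor(I,cv2.COLOR_BGR2HSV)
for v in range(228,298,6): 
    r=[(u,*h[v,u]) for u in range(250,276)]; o=[(int(u),int(V)) for u,H,S,V in r if 5<H<24 and S>100]; print(v,o)
def cen(lo,hi,box,z):
    m=cv2.inRange(h,np.array(lo),np.array(hi)); u0,v0,u1,v1=box; mm=np.zeros_like(m); mm[v0:v1,u0:u1]=m[v0:v1,u0:u1]
    k,_=cv2.findContours(mm,0,2); k=max(k,key=cv2.contourArea); (a,b),(w,g),_=cv2.fitEllipse(cv2.convexHull(k)); print((a,b),w,g); return ray(c,a,b,z)
pts=dict(yellow=cen((22,100,100),(36,255,255),(310,90,355,135),.049),green=cen((45,80,50),(85,255,255),(305,255,350,292),.049),white=cen((0,0,205),(180,40,255),(240,64,280,106),.049))
t,y,r=fit(pts);print(t,y,r.round(1))
cap=cen((0,0,0),(180,120,75),(215,150,308,244),.065);print(cap)
b=t+.072*np.array([np.cos(y-1.6),np.sin(y-1.6)]);print('blue pred',b,proj(c,(*b,.049)))
for n,a in (('cap',cap[:2]),('fit',t)):
  for ph in (-95,-97,-98.7,-100):
    print(n,ph,[np.round(proj(c,(a[0]+q*np.cos(np.radians(ph)),a[1]+q*np.sin(np.radians(ph)),.073)),1) for q in (.03,.06)])
E
```

```text
228 []
234 [(256, 127), (257, 160), (258, 158), (259, 160), (260, 160), (261, 159), (262, 157), (263, 157), (264, 156), (265, 155), (266, 158), (267, 147), (268, 122), (269, 103), (270, 55)]
240 [(256, 167), (257, 212), (258, 223), (259, 226), (260, 226), (261, 229), (262, 227), (263, 230), (264, 230), (265, 231), (266, 190), (267, 168), (268, 128), (269, 110), (270, 65)]
246 [(256, 156), (257, 210), (258, 223), (259, 224), (260, 224), (261, 226), (262, 226), (263, 226), (264, 227), (265, 229), (266, 229), (267, 225), (268, 173), (269, 115), (270, 105), (271, 108), (272, 110), (273, 104)]
252 [(257, 198), (258, 226), (259, 224), (260, 225), (261, 225), (262, 226), (263, 225), (264, 228), (265, 228), (266, 228), (267, 227), (268, 189), (269, 127), (270, 108), (271, 111), (272, 112), (273, 105)]
258 [(257, 187), (258, 223), (259, 224), (260, 225), (261, 225), (262, 225), (263, 226), (264, 227), (265, 227), (266, 227), (267, 229), (268, 208), (269, 132), (270, 107), (271, 107), (272, 111), (273, 104)]
264 [(257, 174), (258, 218), (259, 226), (260, 224), (261, 226), (262, 226), (263, 225
[... 632 characters left out ...]
66, 253), (267, 253), (268, 255), (269, 255), (270, 170), (271, 104), (272, 103)]
288 [(259, 255), (260, 255), (261, 253), (262, 253), (263, 253), (264, 253), (265, 253), (266, 253), (267, 253), (268, 255), (269, 255), (270, 191)]
294 []
(334.8012390136719, 112.57018280029297) 30.72396469116211 32.564849853515625
(328.22686767578125, 274.70977783203125) 25.80126953125 26.65081787109375Traceback (most recent call last):
  File "<stdin>", line 9, in <module>
  File "<stdin>", line 8, in cen
cv2.error: OpenCV(4.12.0) /io/opencv/modules/imgproc/src/shapedescr.cpp:361: error: (-201:Incorrect size of input array) There should be at least 5 points to fit the ellipse in function 'fitEllipseNoDirect'
```

View pics/w6.png

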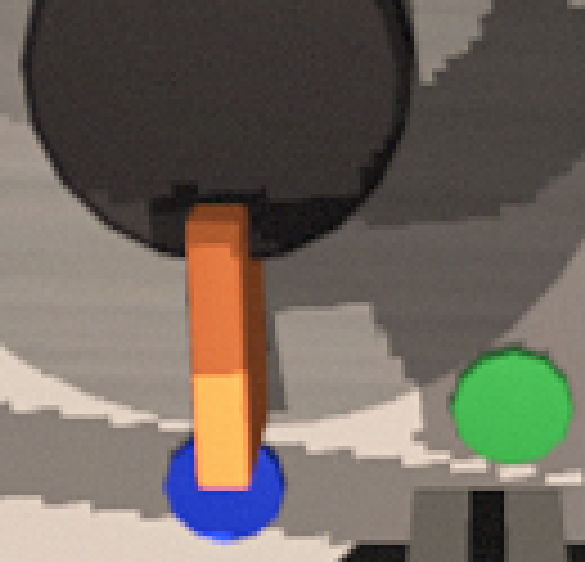

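```bash
python3 - <<'E'
from h import *
c=cam('wrist'); h=cv2.cvtColor(c['img'],cv2.COLOR_BGR2HSV)
def cen(lo,hi,box,z):
    m=cv2.inRange(h,np.array(lo),np.array(hi)); u0,v0,u1,v1=box; mm=np.zeros_like(m); mm[v0:v1,u0:u1]=m[v0:v1,u0:u1]
    k,_=cv2.findContours(mm,0,2); k=max(k,key=cv2.contourArea); (a,b),r=cv2.minEnclosingCircle(k); print((a,b),r); return ray(c,a,b,z)
pts=dict(blue=cen((105,120,40),(130,255,255),(240,260,290,312),.049),yellow=cen((22,100,100),(36,255,255),(310,90,355,135),.049),green=cen((45,80,50),(85,255,255),(305,255,350,292),.049),white=cen((0,0,225),(180,60,255),(240,64,285,106),.049))
t,y,r=fit(pts);print(t,np.degrees(y),r.round(1))
rows=[]
for v in range(238,288,2):
    u=[a for a in range(252,276) if 5<h[v,a,0]<24 and h[v,a,1]>100 and h[v,a,2]>(185 if v<268 else 215)]
    rows.append(((u[0]+u[-1])/2,v))
q=np.array([ray(c,a,b,.073)[:2] for a,b in rows]); vx,vy,x0,y0=cv2.fitLine(q.astype(np.float32),cv2.DIST_L2,0,.01,.01).ravel()
if vy>0: vx,vy=-vx,-vy
ph=np.degrees(np.arctan2(vy,vx)); b=pts['blue'][:2]
print('tab',ph,'target',np.degrees(y-1.6),'axis off line mm',1000*((t-[x0,y0])@[-vy,vx]),'blue off line mm',1000*((b-[x0,y0])@[-vy,vx]),'fitted blue off',1000*((t+.072*np.array([np.cos(y-1.6),np.sin(y-1.6)])-[x0,y0])@[-vy,vx]))
E
```

```text
(266.79998779296875, 293.0) 13.237936973571777
(338.0, 112.48387145996094) 16.54647445678711
(330.9328918457031, 275.77398681640625) 13.459558486938477
(262.79998779296875, 83.0) 17.09513282775879
[ 0.57998547 -0.08406519] -6.864241928212886 [[ 0.4  0.9]
 [-0.1 -0.7]
 [-0.2  0.4]
 [-0.1 -0.6]]Traceback (most recent call last):
  File "<stdin>", line 11, in <module>
IndexError: list index out of range
```

```bash
cat > meas.py <<'E'
from h import *
s=ctrl.observe(); print(s['time'],s['tool_pos'].round(4),np.degrees(np.arctan2(s['tool_rot'][1][0],s['tool_rot'][0][0])))
c=cam('wrist'); h=cv2.cvtColor(c['img'],cv2.COLOR_BGR2HSV)
def cen(lo,hi,p):
    u,v=map(int,proj(c,p)); m=cv2.inRange(h,np.array(lo),np.array(hi)); mm=np.zeros_like(m); mm[max(v-24,0):v+24,max(u-24,0):u+24]=m[max(v-24,0):v+24,max(u-24,0):u+24]
    k,_=cv2.findContours(mm,0,2); k=max(k,key=cv2.contourArea); (a,b),r=cv2.minEnclosingCircle(k); print((round(a,1),round(b,1)),round(r,1),end=' '); return ray(c,a,b,.049)
pts=dict(blue=cen((105,120,40),(130,255,255),(.569,-.155,.049)),yellow=cen((22,100,100),(36,255,255),(.631,-.034,.049)),green=cen((45,80,50),(85,255,255),(.617,-.145,.049)),white=cen((0,0,225),(180,60,255),(.587,-.014,.049)))
t,y,r=fit(pts);print(t,np.degrees(y),r.round(1).tolist())
# top-face edges of the tab: brightest orange run in each row
uc=int(proj(c,(.574,-.13,.073))[0]); v0=int(proj(c,(.575,-.118,.073))[1]); v1=int(proj(c,(.572,-.142,.073))[1]); rows=[]
for v in range(min(v0,v1),max(v0,v1)):
    a=[u for u in range(uc-25,uc+25) if 5<h[v,u,0]<24 and h[v,u,1]>100]
    if len(a)<5: continue
    mx=np.percentile(h[v,a,2],60)
    a=[u for u in a if h[v,u,2]>.8*mx]; rows.append(((a[0]+a[-1])/2,v))
q=np.array([ray(c,a,b,.073)[:2] for a,b in rows]); vx,vy,x0,y0=cv2.fitLine(q.astype(np.float32),cv2.DIST_L2,0,.01,.01).ravel()
if vy>0: vx,vy=-vx,-vy
n=np.array([-vy,vx]); off=lambda p:round(1000*float((p[:2]-np.array([x0,y0]))@n),2)
print(len(rows),rows[0],rows[-1],'tab',np.degrees(np.arctan2(vy,vx)),'target',np.degrees(y-1.6),'off line mm: axis',off(t),'blue',off(pts['blue']),'fit blue',off(t+.072*np.array([np.cos(y-1.6),np.sin(y-1.6)])))
E
python3 meas.py; python3 meas.py
```

```text
8.8 [ 0.6129 -0.1126  0.1648] 84.80533789355798
(268.2, 294.0) 13.2 (340.1, 112.5) 16.6 (333.0, 276.5) 13.6 (264.7, 82.9) 17.2 [ 0.57994442 -0.08414538] -6.8702360888533205 [[0.3, 0.7], [-0.1, -0.7], [-0.0, 0.5], [-0.1, -0.5]]
34 (266.5, 258) (268.5, 291) tab -95.15696 target -98.54348330978505 off line mm: axis 0.09 blue -3.97 fit blue -4.16
8.85 [ 0.6123 -0.1126  0.1641] 84.78061647077355
(269.8, 294.0) 13.2 (342.0, 112.5) 16.6 (334.4, 277.1) 13.7 (265.8, 82.8) 17.2 [ 0.58017761 -0.08413525] -6.860929625452538 [[0.5, 1.0], [0.0, -0.8], [-0.2, 0.3], [-0.3, -0.5]]
35 (268.0, 258) (269.5, 292) tab -95.388016 target -98.53417684638427 off line mm: axis 0.04 blue -3.54 fit blue -3.91
```

The measured tab angle (-95.3°) agrees with the tool angle; the target is -98.5°, so about 3.3° remains. I'll go back down beside the tab and nudge it.

Request:
step_arm(steps="-4 -11 0 -0.41 -1;-4 -11 -20 0 -1;0 0 -25 0 -1;0 0 -25 0 -1;0 0 -15 0 -1;0 0 -10 0 -1;0 0 -4 0 -1;0 0 0 0 -1;0 0 0 0 -1;0 0 0 0 -1")

```text
time: 9.9
tool_pos: [0.6054, -0.1348, 0.0671]
tool_rot: [[0.148, 0.989, 0.002], [0.989, -0.148, -0.001], [-0.0, 0.002, -1.0]]
contact_force: [-0.3, -0.2, 0.7]
grip_width: -0.0003
```

Request:
step_arm(steps="-4 1 -1 0 -1;-4 1 0 0 -1;-3 0.5 0 0 -1;-2 0 0 0 -1;-1 0 0 0 -1;0 0 0 0 -1;0 0 0 0 -1;0 0 0 0 -1")

```text
time: 10.7
tool_pos: [0.5908, -0.1322, 0.0652]
tool_rot: [[0.148, 0.989, 0.0], [0.989, -0.148, -0.0], [-0.0, 0.0, -1.0]]
contact_force: [0.5, 0.4, 0.3]
grip_width: 0.0002
```

```bash
python3 - <<'E'
from h import *
c=cam('wrist'); cv2.imwrite('pics/w7.png',c['img'])
E
```

```text
(no output)
```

View pics/w7.png

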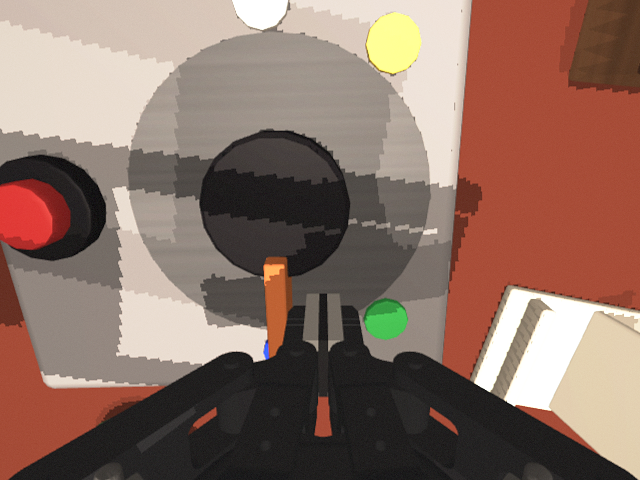

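The finger looks flush with the tab at (277,300), with blue just behind it at (268,349). I'll back off and measure.

Request:
step_arm(steps="6 -1 0 0 -1;8 -1 0 0 -1;8 0 0 0 -1;0 0 15 0 -1;0 5 25 0 -1;0 10 30 0 -1;0 5 30 0 -1;0 0 0 0 -1;0 0 0 0 -1;0 0 0 0 -1")

```text
time: 11.75
tool_pos: [0.6121, -0.114, 0.164]
tool_rot: [[0.148, 0.989, -0.002], [0.989, -0.148, 0.0], [0.0, -0.002, -1.0]]
contact_force: [-0.1, 0.1, 0.0]
grip_width: -0.0002
```

```bash
python3 meas.py; python3 meas.py
```

```text
11.75 [ 0.6121 -0.114   0.164 ] 81.46673695672494
(273.3, 295.5) 13.3 (334.5, 109.0) 16.4 (337.0, 274.5) 13.6 (256.8, 83.9) 17.4 [ 0.58017699 -0.08418019] -6.851015519271149 [[0.3, 0.6], [0.0, -0.7], [-0.1, 0.4], [-0.2, -0.4]]
35 (266.5, 259) (268.5, 293) tab -98.069984 target -98.52426274020287 off line mm: axis -0.06 blue -0.44 fit blue -0.63
11.8 [ 0.6118 -0.114   0.1637] 81.45859054273465
(273.9, 295.2) 13.4 (334.9, 108.8) 16.4 (337.5, 274.5) 13.7 (257.6, 83.9) 17.3 [ 0.58024709 -0.08403608] -6.861113610127074 [[0.4, 0.9], [-0.1, -0.7], [-0.2, 0.4], [-0.1, -0.6]]
35 (267.0, 259) (269.0, 293) tab -98.11107 target -98.53436083105879 off line mm: axis -0.04 blue -0.3 fit blue -0.57
```

The tab is at -98.1° against a target of -98.5°, which puts it about 0.5 mm off the marker centre: good. Next is the button.

Request:
step_arm(steps="-12 4 0 0 -1;-20 7 0 0 -1;-25 8 0 0 -1;-25 8 0 0 -1;-20 7 0 0 -1;-14 5 0 0 -1;-8 2 0 0 -1;0 0 0 0 -1;0 0 0 0 -1;0 0 0 0 -1")

```text
time: 12.85
tool_pos: [0.49, -0.0735, 0.1653]
tool_rot: [[0.149, 0.989, 0.001], [0.989, -0.149, -0.0], [-0.0, 0.001, -1.0]]
contact_force: [1.3, -0.1, 0.7]
grip_width: -0.0001
```

```bash
python3 - <<'E'
from h import *
print(ctrl.observe()['tool_pos'])
for n in ('wrist','top','side'):
    c=cam(n)
    bl=[b for b in blobs(c,(0,150,80),(4,255,255),.066,60) if np.hypot(*(b[2][:2]-[.488,-.073]))<.03]; print(n,bl)
    if n=='wrist':
        cv2.imwrite('pics/w8.png',c['img'])
        v,u=np.mgrid[0:480:1,0:640:1]; z=c['depth']; P=np.stack([(u-c['cx'])/c['fx']*z,(v-c['cy'])/c['fy']*z,z],-1)-c['t']; W=P@c['R']
        r=np.hypot(W[...,0]-.488,W[...,1]+.073); h=cv2.cvtColor(c['img'],cv2.COLOR_BGR2HSV)
        for a in range(0,34,3):
            k=(r*1000>=a)&(r*1000<a+3)&(z>0)&(W[...,2]<.09); print(a,k.sum(),np.percentile(W[k][:,2],[10,50,90]).round(4) if k.any() else '', np.median(h[k][:,1:],0) if k.any() else '')
E
```

```text
[ 0.48996096 -0.07351707  0.16529118]
wrist [(array([319. , 239.4]), 1255, array([ 0.4882, -0.0717,  0.066 ]))]
0 62 [0.0655 0.0661 0.0667] [194. 184.]
3 193 [0.0654 0.0662 0.0671] [193. 184.]
6 318 [0.0655 0.0662 0.0672] [192. 186.]
9 448 [0.0649 0.0659 0.0667] [192. 188.]
12 488 [0.0556 0.0569 0.0646] [104.5  53. ]
15 608 [0.0554 0.0562 0.0571] [27. 34.]
18 878 [0.0465 0.0556 0.0568] [31. 40.]
21 535 [0.0434 0.0443 0.0451] [ 34. 133.]
24 891 [0.0434 0.0442 0.0451] [ 34. 159.]
27 1024 [0.0433 0.0442 0.0451] [ 34. 159.]
30 1112 [0.0429 0.0442 0.0451] [ 33. 159.]
33 1097 [0.0432 0.0443 0.0452] [ 33. 158.]
top []
side [(array([403.7, 233.6]), 128, array([ 0.4855, -0.0659,  0.066 ]))]
```

View pics/w8.png

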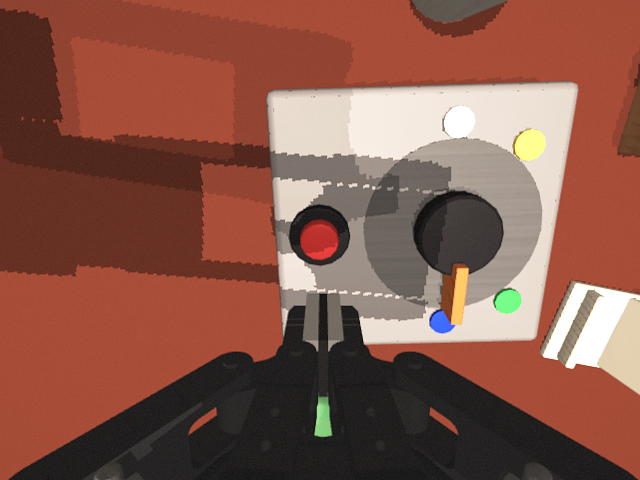

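The view shows the red button at (319,239), its top at z≈0.067 and the housing at 0.057, so full press is about 0.061, which clears the housing. The tab in the background overhangs blue at this slant. Descending now.

Request:
step_arm(steps="-2 1 -10 0 -1;0 0 -20 0 -1;0 0 -25 0 -1;0 0 -15 0 -1;0 0 -10 0 -1;0 0 -5 0 -1;0 0 0 0 -1;0 0 0 0 -1;0 0 0 0 -1")

```text
time: 13.9
tool_pos: [0.4874, -0.0722, 0.0809]
tool_rot: [[0.148, 0.989, 0.002], [0.989, -0.148, -0.0], [-0.0, 0.002, -1.0]]
contact_force: [0.8, -0.4, -0.2]
grip_width: -0.0003
```

Request:
step_arm(steps="0 0 -2 0 -1;0 0 -2 0 -1;0 0 -2 0 -1;0 0 -1 0 -1;0 0 -1 0 -1;0 0 -1 0 -1;0 0 0 0 -1;0 0 0 0 -1")

```text
time: 14.7
tool_pos: [0.4869, -0.0721, 0.0713]
tool_rot: [[0.148, 0.989, 0.0], [0.989, -0.148, -0.0], [-0.0, 0.0, -1.0]]
contact_force: [-0.8, -0.2, 3.4]
grip_width: -0.0001
```

Request:
step_arm(steps="0 0 -1 0 -1;0 0 -1 0 -1;0 0 0 0 -1;0 0 0 0 -1")

```text
time: 15.1
tool_pos: [0.4869, -0.0721, 0.0693]
tool_rot: [[0.148, 0.989, 0.0], [0.989, -0.148, -0.0], [-0.0, 0.0, -1.0]]
contact_force: [-0.5, 0.6, 5.2]
grip_width: -0.0003
```

Request:
step_arm(steps="0 0 -1 0 -1;0 0 0 0 -1;0 0 0 0 -1;0 0 0 0 -1")

```text
time: 15.5
tool_pos: [0.4868, -0.0721, 0.069]
tool_rot: [[0.148, 0.989, 0.001], [0.989, -0.148, -0.0], [-0.0, 0.001, -1.0]]
contact_force: [-2.0, -0.0, 11.0]
grip_width: 0.0003
```

The force jumped to 11 N with almost no travel, so the button is on its stop. I'll press slightly harder to be sure, then release.

Request:
step_arm(steps="0 0 -0.5 0 -1;0 0 0 0 -1;0 0 0 0 -1")

```text
time: 15.8
tool_pos: [0.4869, -0.0721, 0.0689]
tool_rot: [[0.148, 0.989, 0.001], [0.989, -0.148, -0.0], [-0.0, 0.001, -1.0]]
contact_force: [-1.7, 1.3, 14.7]
grip_width: 0.0002
```

Request:
step_arm(steps="0 0 3 0 -1;0 0 5 0 -1;0 0 10 0 -1;0 0 20 0 -1;0 0 30 0 -1;0 0 25 0 -1;0 0 5 0 -1;0 0 0 0 -1;0 0 0 0 -1;0 0 0 0 -1")

```text
time: 16.8
tool_pos: [0.4854, -0.0718, 0.1643]
tool_rot: [[0.148, 0.989, -0.003], [0.989, -0.148, 0.001], [0.0, -0.003, -1.0]]
contact_force: [0.3, 0.1, 0.3]
grip_width: -0.0001
```

Request:
step_arm(steps="12 -4 0 0 -1;20 -7 0 0 -1;25 -8 0 0 -1;25 -8 0 0 -1;20 -7 0 0 -1;14 -5 0 0 -1;8 -2 0 0 -1;0 0 0 0 -1;0 0 0 0 -1;0 0 0 0 -1;0 0 0 0 -1")

```text
time: 17.9
tool_pos: [0.6099, -0.1128, 0.1657]
tool_rot: [[0.148, 0.989, -0.001], [0.989, -0.148, 0.0], [0.0, -0.001, -1.0]]
contact_force: [0.0, 0.3, 0.0]
grip_width: -0.0
```

```bash
python3 meas.py; python3 - <<'E'
from h import *
c=cam('wrist'); 
z=c['depth']; v,u=np.mgrid[0:480,0:640]; W=(np.stack([(u-c['cx'])/c['fx']*z,(v-c['cy'])/c['fy']*z,z],-1)-c['t'])@c['R']
for n,p,R in (('btn',(.488,-.073),.009),('cap',(.58,-.084),.022),('boxtop',(.53,-.12),.008)):
    k=(np.hypot(W[...,0]-p[0],W[...,1]-p[1])<R)&(z>0)&(W[...,2]<.1); print(n,k.sum(),np.median(W[k][:,2]) if k.any() else None)
c=cam('top'); cv2.imwrite('pics/top9.png',c['img'])
E
```

```text
17.9 [ 0.6099 -0.1128  0.1657] 81.47399695782386
(276.8, 294.9) 13.2 (337.9, 110.5) 16.5 (339.8, 274.5) 13.5 (260.5, 85.9) 17.2 [ 0.58012342 -0.08406312] -6.795919989936839 [[0.5, 1.0], [0.1, -0.8], [-0.2, 0.4], [-0.4, -0.6]]
34 (270.5, 260) (272.0, 293) tab -98.13607 target -98.46916721086856 off line mm: axis -0.11 blue -0.22 fit blue -0.53
btn 613 0.06632945197184024
cap 3735 0.06431178286811617
boxtop 352 0.04472750252643372
```

View pics/top9.png

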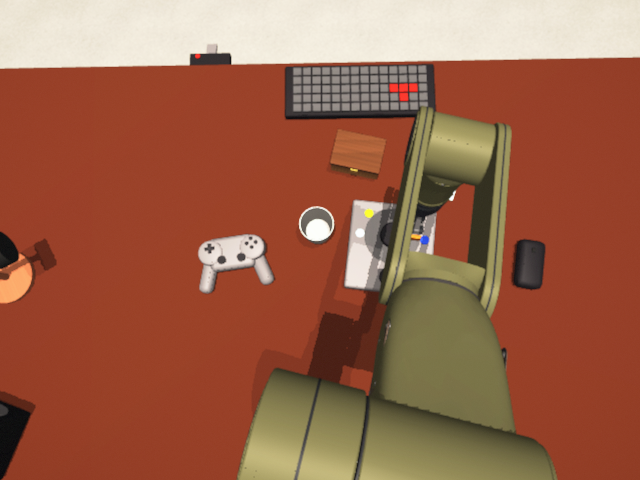

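The tab (about 415,237) points at blue (425,240), and the cup, wooden box, controller and mouse stand where they did. The button is back up at 0.066, the cap is seated at 0.064, and the arm is clear and still. Handing in.

```bash
python3 -c "
from bench import ctrl
print(ctrl.job_done())"
```

```text
the job is handed in; nothing more can be done
None
```

The desk is switched to blue and the job is handed in, at about 18 s of robot time.

**Dial:** I pushed the orange tab round with the closed fingertips in two pushes. Measured after the button press, it points at -98.1° in the world frame, against -98.5° for the middle of the blue marker. That leaves its line about 0.2 to 0.5 mm off the marker's centre. The cap is still seated, with its top measured at 64 mm.

**Button:** I pressed it down to its stop, with the force rising to about 15 N and almost no further travel. It has come back up: its top measured about 66 mm both before the press and after release.

**Other objects:** In the last top view the cup, wooden box, controller and mouse stand where they did. The arm hid the paperweight and most of the phone stand there. Both stood as before in the wrist views taken while turning the dial, and none of the moves went near them. None of the checks failed or disagreed beyond the 2 mm camera calibration.

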